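# Seat the order tablet and lock the cradle's sliding leg at its length mark

## Robot

A 6-joint arm with a two-finger parallel gripper is mounted at the origin on a cart in front of the work surface, level with it; the furniture and walls round the work are solid. World frame = base frame: x ahead of the robot, y to its left, z up, the work surface at z = 0. Lengths are in m, angles in rad, forces in N, time in s.
With the tool pointing down it reaches from about 0.35 to 0.975 m from the base axis. Payload 4.9 kg.
Tool frame: the origin (TCP) lies on the centre line of the jaws, within the pads' length; the fingertips stand manip.tip_reach ahead of it and the grasp point (between the pads) is the TCP (manip.tip_reach is the distance from the TCP to the fingertips, in m); z points along the fingers, y is the line along which they close (so a half turn about z gives the same grasp; the last joint's range is limited). The gripper opens to 85 mm and grips with 20 to 120 N. Pads are 22 mm wide; open, the fingers measure 114 mm over their backs; the gripper's body (76 mm by 85 mm) begins 54 mm behind the grasp point. The pads swing forward as they close: fully open they stand 13 mm farther back than shut.
Start: joints at [1.164, 0.053, 1.613, -0, 1.476, -0.119], TCP at [0.177, 0.599, 0.25] pointing down, gripper open.
Joint ranges: [-3.01, 3.01], [-1.01, 2.22], [0.06, 2.58], [-1.02, 4.17], [0.09, 2.62], [-3.14, 3.14]. Speed limits (rad/s): [2.57, 2.57, 3.14, 3.14, 3.14, 3.14].

## Interface

Orientations are given as a unit quaternion [w, x, y, z].
In Python, from plant import manip gives the robot as it stands. The module is installed in compiled form; this text tells all that it offers.
- The arm moves only by the tool move_arm, never from a script. Its argument "rows" is a list of rows, each a list of 7 numbers: the shift along the tool's x, y, z in cm, then the turn, a rotation vector about the tool's x, y, z in degrees, then the opening, from -1 (shut) to 1 (fully open). In form: [[tx, ty, tz, ax, ay, az, jaw], ...]. A call has 1 to 20 rows; each row shifts and turns the commanded pose from where the row before left it, along the tool's axes as they then stand; what a row does not reach is not made up. A row lasts 1/12 s, in which the tool goes at most 41.7 mm and 7.16 degrees, less where a joint would pass 70% of its speed; a pose out of reach is approached as far as the arm can. A call is refused whole if a number of a shift passes 4.17 or a number of a turn 7.16, either way. A call with a gripper value outside its range is refused whole. The fingers move at their own pace and stop on an object; the grip force is fixed at half the most. Time passes only in rows, so rows that do not move let the fingers close. It gives the time, the measured TCP pose, the force, the opening and the grip force at its end, in the units of the state.
- manip.state(): the state, without advancing time (a new reading comes with each control period).
- manip.grab_frame(name): name is "scene" or "top"; returns a dict with "img" (480x640x3 uint8, blue, green, red), "mtx" (3x3 intrinsics, pixels), "R" (3x3) and "t" (3): a world point X has camera coordinates R X + t. Camera axes: x right, y down, z forward; pixel columns grow to the right and rows downward; lengths in m; the calibration is good to about 2 mm. A picture is of the moment at which its call begins. There is no depth.
- manip.job_done(): hands the job in; it is judged then, once.
The state is a dict: "time": time; "joint_pos": joint angles; "joint_vel": joint speeds; "joint_efforts": joint torques, N m; "tool_pos": TCP position; "tool_rot": TCP orientation; "contact_force": force on the tool from outside, world axes, zero at the start; "ft_torque": the same for the moment, N m; "gripper_width": opening from 0.0 (shut) to 1.0 (fully open); "grasp_force": force on a finger pad.
Only numpy, scipy, OpenCV 4.12 (cv2) and the standard library are available. Lean on these libraries where they do the work, as an engineer would, in place of code of your own. Each camera call takes 0.05 s, during which the arm holds its last target. There are 200 camera calls.

## Task

Push the flat tablet on the counter cradle square and flush into the corner of its two fences. Then slide the cradle's sprung leg in towards the tablet until its pointers stand at the length mark, the longer line across the tongue (it springs back if you let go), and only there, while holding it, squeeze the sliding cam lever on its side fully closed. Finish still gripping the leg with its lever closed, do not let go, and leave the other things on the counter where they are.

Things in the scene. Friction and masses are not known exactly. Their poses are not given: they have to be found in the camera images.
- cradle: Grey fixed cradle. Origin: underside, below the seated tablet's middle; x away from the robot at yaw 0, y left. Plate 10 mm thick, x -85..111, y -128..144 mm. Far fence: inner face x = +92 mm; left fence: inner face y = +129 mm; both 24 mm above the plate; near and right sides open. A tongue, x -55..55, as thick, runs out to y = -322 mm; on it a sprung leg slides along y on x = 0.
- tablet: Loose black tablet lying flat, 183 (x) x 258 (y) x 12 mm (lower 8 mm full size, above it 4 mm smaller all round), about 0.45 kg; origin: centre of its underside. Seated, its origin is at (0, 0, 10) mm in the cradle's frame, axes parallel. Starts 15 to 50 mm short of both fences, up to 0.12 rad askew. It can wedge when pushed in askew; pushing the half that lags squares it.
- leg (a joint): Travel of the sliding leg along the cradle's +y, towards the tablet: 0 = at rest at the outer end (its start), 0.100 m = pointers at the length mark, 0.113 m = end of travel. A spring pushes it outward with 4 to 5 N, so it returns to 0 when let go. At the mark a 15 mm gap for a plug stays between its foot and the seated tablet.
- grip_block: Aluminium top of the sliding leg, an I from above. Origin: leg's line, plate top (cradle z = 10 mm), under the foot's tablet-side face; at rest at cradle y = -244 mm. Own frame: foot plate x -50..50, y -8..0; outer plate x -50..50, y -54..-48; both up to z = 36 mm; waist between them x -3..17, to z = 58 mm, with a 40 mm long notch for a finger on either side. Cam lever on the waist's -x side.
- grip_center (a point): Point at (0, -28, 36) mm in the grip block's frame: the middle of waist and closed cam lever together, which then measure 34 mm across x (-17 to +17 mm). A squeeze across x centred here, a finger in each notch, closes the lever against the waist.
- cam (a joint): Sliding cam lever on the grip block's -x side: ribbed dark head 14 (x) x 30 (y) x 32 (z) mm, centred 38 mm above the plate's top. It moves along the cradle's +x. 0 = fully open (outer face at grip block x = -29 mm), 0.012 m = fully closed (outer face at -17 mm). Needs about 3 N and stays where left; starts open, up to 3 mm pushed in.
- cam_face (a point): Middle of the cam lever's outer (-x) face.
- length_mark (a point): The longer black line across the tongue, in the cradle's frame at (-44, -204, 10) mm (a twin lies at x = +44 mm); the short lines further out are only a scale.
- leg_pointer (a point): Tip of the near pointer at the foot of the leg's outer plate, (-44, -60, 0) mm in the grip block's frame; at the mark it stands on the near mark line (a twin at x = +44 mm).
- shot_glass: Bystander: small clear glass, 48 mm wide, 61 mm high, standing near the robot; origin at its underside.
- cup: Bystander: cream cup upside down with handle, 92x108x60 mm, right of the cradle; origin at its underside.
- tamper: Bystander: tamper with a wooden handle, 58 mm wide, 90 mm high, to the right behind the cradle's tongue; origin at its underside.
- jar: Bystander: small spice jar with a lid, 45 mm wide, 106 mm high, left of the cradle; origin at its underside.

How it is judged:
On the way, in this order (a step that is already met when the one before it is completed fails the run):
1. the tablet lies square and flush in the fence corner (x of tablet in the frame of cradle between -0.003 and 0.003 m and y of tablet in the frame of cradle between -0.003 and 0.003 m and z of tablet in the frame of cradle below 0.013 m and angle between the x axis of tablet and the x axis of cradle, either way round below 0.02 rad), for 0.2 s.
2. the leg is held at the length mark with the cam lever still open (value of joint leg between 0.096 and 0.104 m and value of joint cam below 0.006 m), for 0.3 s.
At the end, for the whole second after the job is handed in: The tablet is flush in the corner (origin within 3 mm of its seat in x and y, square within 0.02 rad), the leg's pointer is within 4 mm of the length mark, the cam lever is closed (over 10.5 of 12 mm) and the fingers still grip the leg (contact over 10 N in all) (all of step 1 and value of joint leg between 0.096 and 0.104 m and value of joint cam above 0.0105 m and contact force between the fingers and grip_block above 10 N); the arm keeps its last pose, push and grip.
It fails at once if the cam lever is closed while the leg is away from the length mark (over 6 mm) (value of joint cam above 0.008 m and (value of joint leg below 0.094 m or value of joint leg above 0.106 m)).
It fails at once if a bystander is moved more than 20 mm (distance of any of shot_glass, cup, tamper, jar from where it was at the start of the episode above 0.02 m).
It also fails if it takes over 64 s, if anything falls off the work surface, if the arm or the gripper's body presses on something with over 40 N, if the wrist force passes 120 N, or if a joint passes its speed limit or range.

## Working session

There is one attempt and no reset: what is moved stays moved. The work goes in short steps, Python scripts to look and compute and a tool call to move; the robot and the scene stay as the last step left them, time stands still between calls to the robot, and variables do not carry over. Pictures are saved under pics/ and viewed, at most 10 in all, crops included, and the job is handed in when it is done.

Besides the shell and the picture viewer there is one more tool, called after "Emit:" as name(argument=value, ...) on one line, values as JSON. move_arm: Moves the arm, as the interface text tells. Its arguments: {"type":"object","properties":{"rows":{"type":"array","items":{"type":"array","items":{"type":"number"}}}},"required":["rows"]}

```bash
mkdir -p pics
cat > h.py <<'E'
import numpy as np, cv2
from plant import manip
from scipy.spatial.transform import Rotation as Ro
def ray(f,uv,z):
    K,R,t=np.array(f["mtx"]),np.array(f["R"]),np.array(f["t"]).ravel()
    c=-R.T@t; d=R.T@np.linalg.inv(K)@np.array([uv[0],uv[1],1.])
    return c+d*(z-c[2])/d[2]
def proj(f,X):
    K,R,t=np.array(f["mtx"]),np.array(f["R"]),np.array(f["t"]).ravel()
    p=K@(R@np.array(X,float)+t); return p[:2]/p[2]
E
python3 - <<'E'
from h import *
s=manip.state(); print({k:np.round(v,3) for k,v in s.items()}, manip.tip_reach)
print(Ro.from_quat(np.roll(s["tool_rot"],-1)).as_matrix().round(3))
for n in("scene","top"):
    f=manip.grab_frame(n); cv2.imwrite(f"pics/{n}0.png",f["img"]); np.savez(f"pics/{n}0.npz",**f)
    print(n,(-np.array(f["R"]).T@np.array(f["t"]).ravel()).round(3))
E
```

```text
{'time': np.float64(0.0), 'joint_pos': array([ 1.164,  0.053,  1.614, -0.   ,  1.476, -0.119]), 'joint_vel': array([ 0.   , -0.001, -0.   , -0.   , -0.001, -0.   ]), 'joint_efforts': array([-2.0000e-03, -3.9373e+01, -3.7015e+01, -0.0000e+00,  7.0000e-03,
       -0.0000e+00]), 'tool_pos': array([0.177, 0.599, 0.249]), 'tool_rot': array([-0.   ,  0.143,  0.99 , -0.001]), 'contact_force': array([-0.727, -0.883,  0.187]), 'ft_torque': array([-0.004,  0.006, -0.003]), 'grasp_force': np.float64(0.0), 'gripper_width': np.float64(1.007)} 0.019
[[-0.959  0.284 -0.001]
 [ 0.284  0.959 -0.002]
 [ 0.    -0.002 -1.   ]]
scene [-0.315 -0.862  0.728]
top [-0.124 -0.187  1.523]
```

View pics/top0.png

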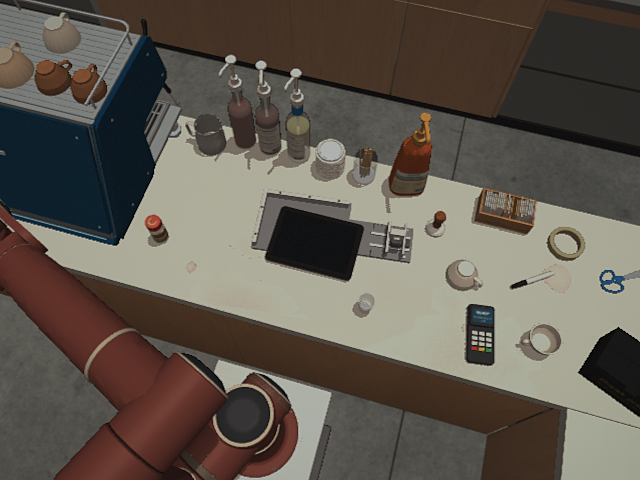

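View pics/scene0.png

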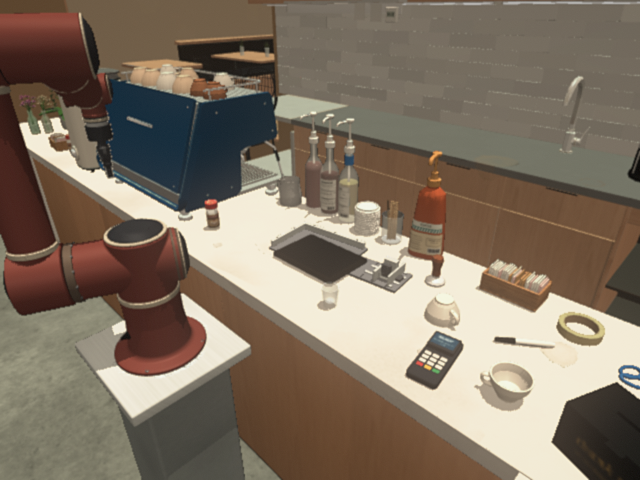

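The top view shows the black tablet at about (281,208), (363,222), (350,279), (266,264). The fence corner is near (262,192) and the leg near (397,240). The scene view shows the same items, with the leg near (388,270). Next I'll crop and enlarge both.

Run:
```python
from h import *
for n,(x0,y0,w,h) in dict(top=(240,180,200,130),scene=(260,215,180,100)).items():
    im=cv2.imread(f"pics/{n}0.png")[y0:y0+h,x0:x0+w]
    cv2.imwrite(f"pics/{n}0c.png",cv2.resize(im,None,fx=4,fy=4,interpolation=cv2.INTER_CUBIC))
f=np.load("pics/top0.npz"); print(f["mtx"],f["R"].round(3)); 
im=f["img"]; g=im.max(2)
m=((g<45)*255).astype(np.uint8); m[:,:245]=0; m[:190]=0; m[300:]=0; m[:,380:]=0
n,l,st,c=cv2.connectedComponentsWithStats(m); i=1+st[1:,4].argmax(); print(st[i])
cn=max(cv2.findContours((l==i).astype(np.uint8),0,1)[0],key=cv2.contourArea)
for z in(.018,.022):
    P=np.array([ray(f,p[0],z)[:2] for p in cn]).astype(np.float32)
    r=cv2.minAreaRect(P*1000); print(r, cv2.boxPoints(r).round(1).tolist())
for nm,uv,z in (("shot",(366,307),0),("corner",(262,192),.034),("leg",(397,240),.05),("jar",(157,237),0),("cup",(463,275),0),("tamper",(436,232),0),("tongue end",(411,262),.01),("corner2",(415,228),.01)): print(nm,ray(f,uv,z).round(3))
```

```text
[[566.24054704   0.         316.88611499]
 [  0.         566.24054704 234.29487759]
 [  0.           0.           1.        ]] [[ 0.274 -0.962  0.006]
 [-0.867 -0.249 -0.432]
 [ 0.417  0.113 -0.902]]
[ 266  206   98   74 4898]
((546.6177978515625, 1.52099609375), (182.3131561279297, 258.01361083984375), 0.5428283214569092) [[454.20001220703125, 129.6999969482422], [456.70001220703125, -128.3000030517578], [639.0, -126.5999984741211], [636.5, 131.39999389648438]]
((544.835205078125, 1.02093505859375), (181.8285675048828, 257.3279113769531), 0.5428299903869629) [[452.70001220703125, 128.8000030517578], [455.1000061035156, -128.5], [637.0, -126.80000305175781], [634.5, 130.5]]
shot [ 0.4   -0.191  0.   ]
corner [0.655 0.198 0.034]
leg [ 0.603 -0.229  0.05 ]
jar [ 0.44   0.458 -0.   ]
cup [ 0.571 -0.437  0.   ]
tamper [ 0.686 -0.337  0.   ]
tongue end [ 0.565 -0.284  0.01 ]
corner2 [ 0.676 -0.273  0.01 ]
```

View pics/top0c.png

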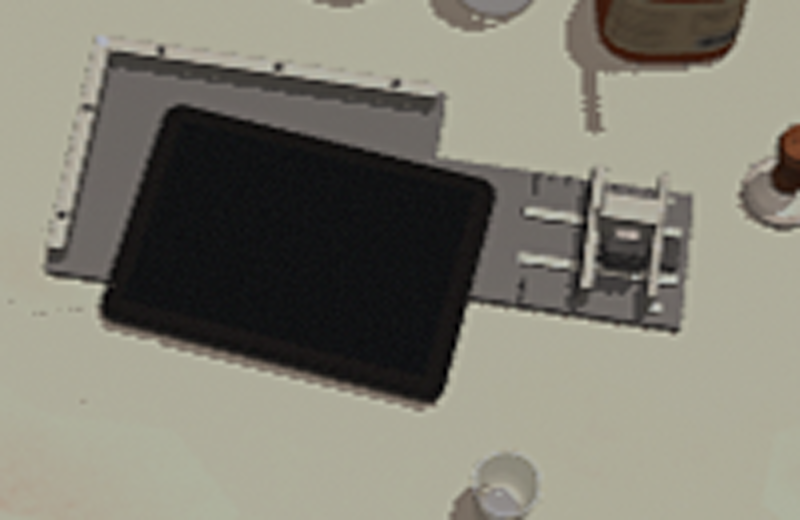

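View pics/scene0c.png

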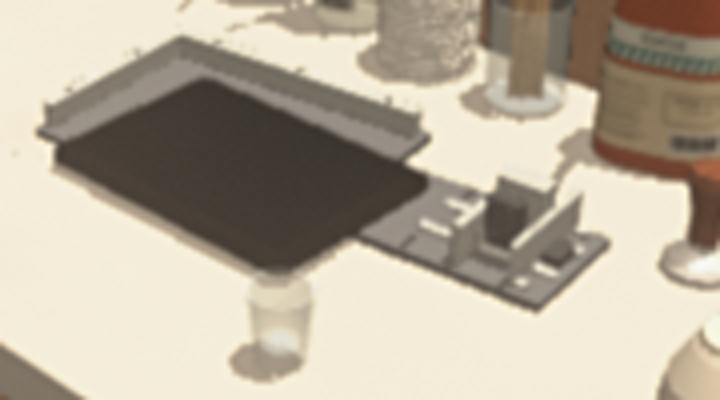

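The top crop shows these points: fence corner (100,38), far fence end (442,94), near-left plate corner (47,272), tongue end corners (691,192) and (680,329), and the waist with its cam between the I plates at about (628,235). The scene crop shows the same corners at (182,38), (40,132), (540,308) and (608,240). I'll fit the cradle pose from these.

```bash
cat > fit.py <<'E'
from h import *
from scipy.optimize import least_squares
T=np.load("pics/top0.npz");S=np.load("pics/scene0.npz")
A=[(T,(100,38),(111,144,34)),(T,(442,94),(111,-128,34)),(T,(47,272),(-85,144,10)),(T,(691,192),(55,-322,10)),(T,(680,329),(-55,-322,10))]
B=[(S,(182,38),(111,144,34)),(S,(40,132),(-85,144,10)),(S,(540,304),(-55,-322,10)),(S,(608,240),(55,-322,10))]
off={id(T):(240,180),id(S):(260,215)}
W=lambda q,p:np.array([q[0]+np.cos(q[2])*p[0]-np.sin(q[2])*p[1],q[1]+np.sin(q[2])*p[0]+np.cos(q[2])*p[1],p[2]])/[1000,1000,1000]
def err(q,L): return np.concatenate([proj(f,W(q,p))-(np.array(u)/4-.375+off[id(f)]) for f,u,p in L])
for L in (A,B,A+B):
    r=least_squares(err,[560,40,0],args=(L,),x_scale=[10,10,.1],loss="soft_l1"); print(r.x.round(4),r.fun.round(1))
E
python3 fit.py
python3 - <<'E'
from h import *
f=np.load("pics/scene0.npz");im=f["img"];g=im.max(2)
m=((g<75)*255).astype(np.uint8); m[:,:270]=0; m[:230]=0; m[284:]=0; m[:,368:]=0
n,l,st,c=cv2.connectedComponentsWithStats(m); i=1+st[1:,4].argmax(); print(st[i])
cn=max(cv2.findContours((l==i).astype(np.uint8),0,1)[0],key=cv2.contourArea)
for z in(.018,.022):
    P=np.array([ray(f,p[0],z)[:2] for p in cn]).astype(np.float32)
    r=cv2.minAreaRect(P*1000); print(r)
E
```

```text
[5.776195e+02 4.496240e+01 1.289000e-01] [-2.5 -1.5  1.  -3.6 -1.2  1.6  0.6  0.7  0.5  0.1]
[5.817652e+02 4.208830e+01 1.156000e-01] [-0.1 -3.8 -1.7 -0.7  0.   0.7  1.3 -0. ]
[5.801539e+02 4.357790e+01 1.218000e-01] [-1.4 -2.3  1.9 -3.9 -0.6  0.6  1.3  0.8  1.   0.1 -1.  -3.7 -2.5 -0.5
 -0.3  0.5  0.8 -0.3]
[ 275  235   91   47 2228]
((546.4627075195312, -4.2114410400390625), (181.4043426513672, 258.8144226074219), 0.42406323552131653)
((541.6089477539062, -9.044204711914062), (180.38185119628906, 257.3556823730469), 0.42406994104385376)
```

```bash
cat >> fit.py <<'E'
print("no fence")
A2=A[2:]+[(T,(440,157),(55,-128,10))]; B2=B[1:]
for L in (A2,B2,A2+B2):
    r=least_squares(err,[560,40,0],args=(L,),x_scale=[10,10,.1],loss="soft_l1"); print(r.x.round(4),r.fun.round(1))
q=r.x; out=[]
for f,n,o,h in((T,"top",(240,180),130),(S,"scene",(260,215),110)):
    im=f["img"][o[1]:o[1]+h,o[0]:o[0]+200]; im=cv2.resize(im,None,fx=4,fy=4,interpolation=cv2.INTER_CUBIC)
    ly=-244
    for poly in ([(-85,144,10),(111,144,10),(111,-128,10),(55,-128,10),(55,-322,10),(-55,-322,10),(-55,-128,10),(-85,-128,10)],[(92,-128,34),(92,129,34),(-85,129,34)],
      [(-50,ly,46),(50,ly,46),(50,ly-8,46),(-50,ly-8,46)],[(-50,ly-48,46),(50,ly-48,46),(50,ly-54,46),(-50,ly-54,46)],[(-3,ly-8,68),(17,ly-8,68),(17,ly-48,68),(-3,ly-48,68)],[(-29,ly-13,64),(-15,ly-13,64),(-15,ly-43,64),(-29,ly-43,64)]):
        P=np.array([(proj(f,W(q,p))-o+.375)*4 for p in poly]).astype(np.int32)
        cv2.polylines(im,[P],len(poly)!=3,(0,0,255) if len(poly)!=3 else (0,255,0),1)
    out.append(cv2.resize(im,(680,int(h*3.4))) if 0 else im)
cv2.imwrite("pics/ovt.png",out[0]); cv2.imwrite("pics/ovs.png",out[1])
E
python3 fit.py
```

```text
[5.776195e+02 4.496240e+01 1.289000e-01] [-2.5 -1.5  1.  -3.6 -1.2  1.6  0.6  0.7  0.5  0.1]
[5.817652e+02 4.208830e+01 1.156000e-01] [-0.1 -3.8 -1.7 -0.7  0.   0.7  1.3 -0. ]
[5.801539e+02 4.357790e+01 1.218000e-01] [-1.4 -2.3  1.9 -3.9 -0.6  0.6  1.3  0.8  1.   0.1 -1.  -3.7 -2.5 -0.5
 -0.3  0.5  0.8 -0.3]
no fence
[5.817365e+02 4.481260e+01 1.201000e-01] [-0.9 -0.   1.   0.4  0.6 -0.3 -0.7 -0.1]
[5.848553e+02 4.316000e+01 1.086000e-01] [-1.1 -1.3 -0.1  0.4  1.4 -0.2]
[5.820925e+02 4.420580e+01 1.189000e-01] [-0.7 -0.2  1.3  0.4  0.8 -0.2 -0.5 -0.1 -2.1 -0.8 -0.3  0.2  0.9 -0.5]
```

View pics/ovt.png

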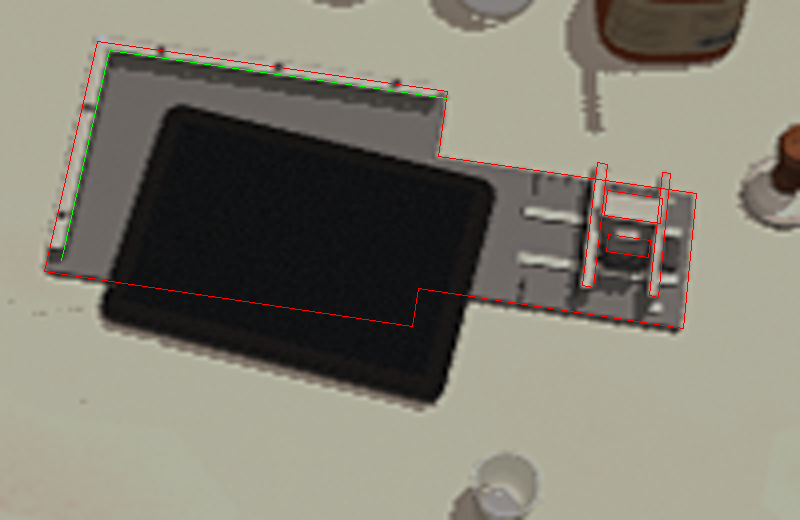

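The overlay fits the cradle to about 1 px: pose (0.582, 0.044), yaw 0.119, with the leg at rest as expected. The tablet is about 41 and 40 mm short of the fences and turned by -0.11 rad. I'll turn the tool to the cradle's axes and push with the open fingers as a two-point pusher.

Emit:
move_arm(rows=[[0,0,0,0,0,-5.8,1],[0,0,0,0,0,-5.8,1],[0,0,0,0,0,-5.8,1],[0,0,0,0,0,-5.9,1]])

```text
time: 0.43
tool_pos: [0.1773, 0.599, 0.2495]
tool_rot: [-0.0, -0.062, 0.998, -0.001]
contact_force: [-0.1, -0.1, 0.4]
gripper_width: 0.997
grasp_force: 0.0
```

Emit:
move_arm(rows=[[-0.87,-3.65,0,0,0,0,1],[-0.87,-3.65,0,0,0,0,1],[-0.87,-3.65,0,0,0,0,1],[-0.87,-3.65,0,0,0,0,1],[-0.87,-3.65,0,0,0,0,1],[-0.87,-3.65,0,0,0,0,1],[-0.87,-3.65,0,0,0,0,1],[-0.87,-3.65,0,0,0,0,1],[-0.87,-3.65,0,0,0,0,1],[-0.87,-3.65,0,0,0,0,1],[-0.87,-3.65,0,0,0,0,1],[-0.87,-3.65,0,0,0,0,1],[-0.87,-3.65,0,0,0,0,1],[-0.87,-3.65,0,0,0,0,1],[-0.87,-3.65,0,0,0,0,1],[-0.87,-3.65,0,0,0,0,1],[-0.87,-3.65,0,0,0,0,1],[-0.87,-3.65,0,0,0,0,1],[0,0,0,0,0,0,1],[0,0,0,0,0,0,1]])

```text
time: 2.1
tool_pos: [0.4107, -0.036, 0.2497]
tool_rot: [-0.001, -0.057, 0.998, 0.0]
contact_force: [0.3, -0.2, 0.3]
gripper_width: 1.0
grasp_force: 0.0
```

Emit:
move_arm(rows=[[0,0,2.4,0,0,0,1],[0,0,2.4,0,0,0,1],[0,0,2.4,0,0,0,1],[0,0,2.4,0,0,0,1],[0,0,2.4,0,0,0,1],[0,0,2.4,0,0,0,1],[0,0,2.4,0,0,0,1],[0,0,2.4,0,0,0,1],[0,0,1.0,0,0,0,1],[0,0,0.8,0,0,0,1],[0,0,0.5,0,0,0,1],[0,0,0.3,0,0,0,1],[0,0,0,0,0,0,1],[0,0,0,0,0,0,1]])

```text
time: 3.27
tool_pos: [0.4116, -0.0347, 0.0333]
tool_rot: [0.001, -0.059, 0.998, -0.0]
contact_force: [0.5, 0.1, 0.2]
gripper_width: 0.999
grasp_force: 0.0
```

Run:
```python
from h import *
f=manip.grab_frame("scene");im=f["img"][170:310,250:430]
cv2.imwrite("pics/s1.png",cv2.resize(im,None,fx=4,fy=4,interpolation=cv2.INTER_CUBIC))
```

```text
(no output)
```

View pics/s1.png

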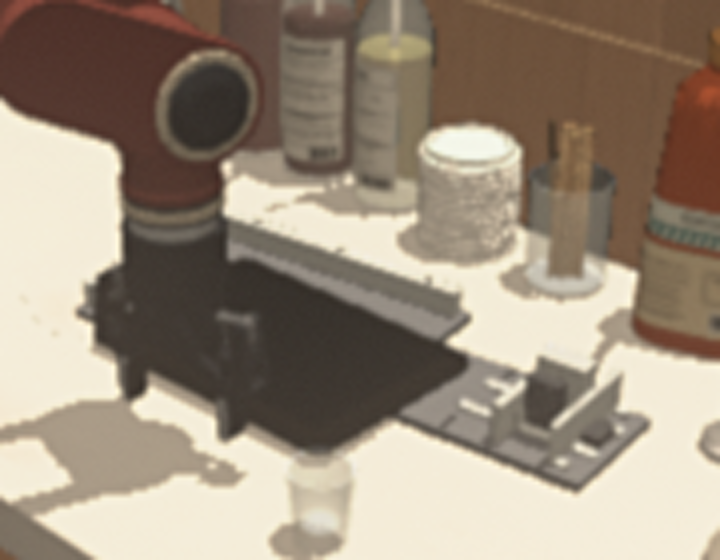

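The picture shows the open fingers just short of the tablet's near edge. The right fingertip is at crop (230,437), which is pixel (307.5,279).

Run:
```python
from h import *
f=np.load("pics/scene0.npz")
for z in(0,.01,.014,.02,.027):print(z,[proj(f,(.4176+.0*k,-.0347-k,z)).round(1) for k in(.043,.05,.057)])
```

```text
0 [array([306.7, 286.7]), array([308.3, 287.6]), array([310. , 288.6])]
0.01 [array([306.6, 283.8]), array([308.3, 284.8]), array([310. , 285.7])]
0.014 [array([306.6, 282.7]), array([308.2, 283.6]), array([309.9, 284.6])]
0.02 [array([306.5, 280.9]), array([308.2, 281.9]), array([309.9, 282.8])]
0.027 [array([306.5, 278.9]), array([308.2, 279.8]), array([309.9, 280.8])]
```

Emit:
move_arm(rows=[[0,0,0.3,0,0,0,1],[0,0,0.2,0,0,0,1],[0,0,0.2,0,0,0,1],[0,0,0.2,0,0,0,1],[0,0,0.2,0,0,0,1],[0,0,0,0,0,0,1]])

```text
time: 3.82
tool_pos: [0.4104, -0.0344, 0.0207]
tool_rot: [-0.0, -0.059, 0.998, 0.0]
contact_force: [-0.4, -0.2, -0.1]
gripper_width: 0.999
grasp_force: 0.0
```

Emit:
move_arm(rows=[[0,0,0.1,0,0,0,1],[-0.4,0,0,0,0,0,1],[-0.4,0,0,0,0,0,1],[-0.4,0,0,0,0,0,1],[-0.4,0,0,0,0,0,1],[-0.4,0,0,0,0,0,1],[-0.4,0,0,0,0,0,1],[-0.4,0,0,0,0,0,1],[-0.4,0,0,0,0,0,1],[-0.4,0,0,0,0,0,1],[-0.4,0,0,0,0,0,1],[-0.4,0,0,0,0,0,1],[-0.4,0,0,0,0,0,1],[-0.4,0,0,0,0,0,1],[-0.4,0,0,0,0,0,1],[-0.4,0,0,0,0,0,1],[-0.4,0,0,0,0,0,1],[-0.4,0,0,0,0,0,1]])

```text
time: 5.32
tool_pos: [0.4784, -0.0262, 0.0201]
tool_rot: [-0.0, -0.06, 0.998, 0.0]
contact_force: [-4.7, -0.3, 1.4]
gripper_width: 1.0
grasp_force: 2.1
```

Emit:
move_arm(rows=[[-0.2,0,0,0,0,0,1],[-0.2,0,0,0,0,0,1],[-0.2,0,0,0,0,0,1]])

```text
time: 5.57
tool_pos: [0.4841, -0.0255, 0.0201]
tool_rot: [-0.0, -0.06, 0.998, 0.0]
contact_force: [-4.1, -0.6, -0.3]
gripper_width: 0.998
grasp_force: 2.0
```

```bash
cat > tab.py <<'E'
from h import *
q=np.array([.5815,.045,.119]); c,s=np.cos(q[2]),np.sin(q[2]); M=np.array([[c,s],[-s,c]])
def cr(p): return (M@(np.asarray(p)[:2]-q[:2])*1000).round(1)
if __name__=="__main__":
    st=manip.state(); y=st["tool_rot"]; print("tcp",cr(st["tool_pos"]),st["tool_pos"][2].round(4),"yaw",round(-2*np.arctan2(y[1],y[2]),4),"F",(M@st["contact_force"][:2]).round(1))
    f=manip.grab_frame("top"); im=f["img"]; g=im.max(2)
    np.savez("pics/last.npz",**f)
    m=((g<45)*255).astype(np.uint8); m[:,:245]=0; m[:185]=0; m[300:]=0; m[:,380:]=0
    n,l,sx,_=cv2.connectedComponentsWithStats(m); i=1+sx[1:,4].argmax()
    cn=max(cv2.findContours((l==i).astype(np.uint8),0,1)[0],key=cv2.contourArea)
    P=np.array([cr(ray(f,p[0],.018)) for p in cn]).astype(np.float32)
    r=cv2.minAreaRect(P); print(r, cv2.boxPoints(r).round(0).tolist())
E
python3 tab.py
```

```text
tcp [-105.1  -58.5] 0.0201 yaw 0.1194 F [-4.2 -0.1]
((-78.65135955810547, -75.01304626464844), (158.395263671875, 351.072998046875), 76.86598205566406) [[-268.0, -112.0], [74.0, -192.0], [110.0, -38.0], [-232.0, 42.0]]
```

Emit:
move_arm(rows=[[-0.15,0,0,0,0,0,1],[-0.15,0,0,0,0,0,1]])

```text
time: 5.78
tool_pos: [0.4871, -0.0253, 0.0202]
tool_rot: [-0.0, -0.059, 0.998, 0.0]
contact_force: [-3.5, -0.0, 0.8]
gripper_width: 0.998
grasp_force: 1.7
```

Emit:
move_arm(rows=[[-0.15,0,0,0,0,0,1],[-0.1,0,0,0,0,0,1]])

```text
time: 5.95
tool_pos: [0.4895, -0.025, 0.0201]
tool_rot: [-0.001, -0.059, 0.998, 0.0]
contact_force: [-6.7, -0.6, 1.8]
gripper_width: 1.0
grasp_force: 3.1
```

Emit:
move_arm(rows=[[-0.15,0,0,0,0,0,1],[-0.15,0,0,0,0,0,1]])

```text
time: 6.12
tool_pos: [0.4898, -0.0249, 0.0199]
tool_rot: [-0.005, -0.06, 0.998, -0.0]
contact_force: [-18.2, -3.6, 12.7]
gripper_width: 1.001
grasp_force: 9.5
```

Emit:
move_arm(rows=[[-0.15,0,0,0,0,0,1],[0,0,0,0,0,0,1]])

```text
time: 6.28
tool_pos: [0.4899, -0.0249, 0.0198]
tool_rot: [-0.007, -0.06, 0.998, -0.0]
contact_force: [-20.6, -3.9, 16.0]
gripper_width: 1.002
grasp_force: 10.8
```

Emit:
move_arm(rows=[[1.0,0,0,0,0,0,1],[2.0,0,0,0,0,0,1],[2.0,0,-1.5,0,0,0,1],[0,0,-3.5,0,0,0,1],[0,0,-3.5,0,0,0,1],[0,0,-3.5,0,0,0,1],[-2.5,-2.5,0,0,0,0,1],[-2.5,-2.5,0,0,0,0,1],[-2.5,-2.5,0,0,0,0,1],[-2.5,-2.5,0,0,0,0,1],[-2.5,-2.5,0,0,0,0,1],[-2.4,-2.2,0,0,0,0,1],[0,0,0,0,0,0,1],[0,0,0,0,0,0,1]])

```text
time: 7.45
tool_pos: [0.6116, -0.1599, 0.1406]
tool_rot: [0.001, -0.059, 0.998, -0.0]
contact_force: [0.2, 1.0, 0.4]
gripper_width: 0.999
grasp_force: 0.0
```

```bash
python3 tab.py; python3 -c "
from plant import manip; print(manip.state()['joint_pos'])"
```

```text
tcp [   5.6 -207. ] 0.1406 yaw 0.1173 F [0.3 1. ]
((52.841102600097656, 72.02552795410156), (79.26374816894531, 168.47402954101562), 48.922855377197266) [[-37.0, 98.0], [90.0, -13.0], [142.0, 47.0], [15.0, 157.0]]
[-3.72896518e-01  1.54274467e-01  1.69270223e+00  6.94567105e-04
  1.29334090e+00 -2.06205793e+00]
```

Emit:
move_arm(rows=[[0,0,0,0,0,6.92,1],[0,0,0,0,0,6.92,1],[0,0,0,0,0,6.92,1],[0,0,0,0,0,6.92,1],[0,0,0,0,0,6.92,1],[0,0,0,0,0,6.92,1],[0,0,0,0,0,6.92,1],[0,0,0,0,0,6.92,1],[0,0,0,0,0,6.92,1],[0,0,0,0,0,6.92,1],[0,0,0,0,0,6.92,1],[0,0,0,0,0,6.92,1],[0,0,0,0,0,6.92,1],[0,0,0,0,0,0,1],[0,0,0,0,0,0,1]])

```text
time: 8.75
tool_pos: [0.6095, -0.158, 0.1409]
tool_rot: [0.0, 0.662, 0.749, 0.0]
contact_force: [-0.3, -0.8, -0.2]
gripper_width: 1.005
grasp_force: 0.0
```

Emit:
move_arm(rows=[[0,0,2,0,0,0,1],[0,0,2,0,0,0,1],[0,0,2,0,0,0,1],[0,0,2,0,0,0,1],[0,0,1.5,0,0,0,1],[0,0,1,0,0,0,1],[0,0,0.5,0,0,0,1],[0,0,0,0,0,0,1],[0,0,0,0,0,0,1]])

```text
time: 9.5
tool_pos: [0.6105, -0.1589, 0.031]
tool_rot: [0.001, 0.663, 0.748, 0.0]
contact_force: [0.6, -0.2, 0.7]
gripper_width: 1.002
grasp_force: 0.0
```

```bash
python3 tab.py
python3 - <<'E'
from h import *
f=np.load("pics/last.npz"); im=f["img"][180:310,240:440]
cv2.imwrite("pics/t2.png",cv2.resize(im,None,fx=4,fy=4,interpolation=cv2.INTER_CUBIC))
E
```

```text
tcp [   4.6 -205.9] 0.031 yaw -1.4507 F [ 0.6 -0.2]
((59.9406623840332, 48.740699768066406), (102.85060119628906, 207.5536651611328), 41.44382095336914) [[-47.0, 92.0], [90.0, -63.0], [167.0, 5.0], [30.0, 161.0]]
```

View pics/t2.png

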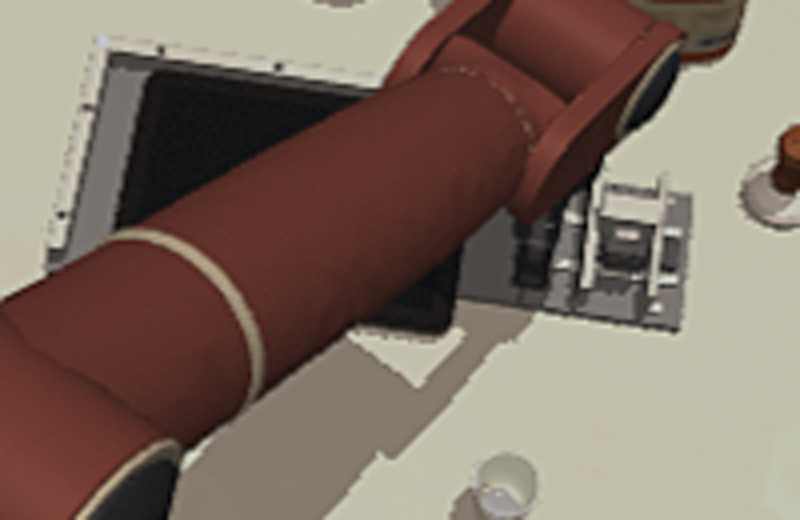

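The picture shows the tablet squared against the far fence, with a left gap of about 10 crop px. The fingers are ready between the tablet and the leg, so I'll lower and push along +y.

Emit:
move_arm(rows=[[0,0,0.5,0,0,0,1],[0,0,0.45,0,0,0,1],[0.4,0,0,0,0,0,1],[0.4,0,0,0,0,0,1],[0.4,0,0,0,0,0,1],[0.4,0,0,0,0,0,1],[0.4,0,0,0,0,0,1],[0.4,0,0,0,0,0,1],[0.4,0,0,0,0,0,1],[0.4,0,0,0,0,0,1],[0.4,0,0,0,0,0,1],[0.4,0,0,0,0,0,1],[0.4,0,0,0,0,0,1],[0.4,0,0,0,0,0,1],[0.4,0,0,0,0,0,1],[0.4,0,0,0,0,0,1]])

```text
time: 10.88
tool_pos: [0.6033, -0.1032, 0.0209]
tool_rot: [0.0, 0.664, 0.748, -0.0]
contact_force: [-0.5, -2.7, -0.0]
gripper_width: 1.001
grasp_force: 1.8
```

Emit:
move_arm(rows=[[0.2,0,0,0,0,0,1],[0.2,0,0,0,0,0,1],[0.2,0,0,0,0,0,1]])

```text
time: 11.13
tool_pos: [0.6026, -0.0972, 0.0209]
tool_rot: [0.0, 0.664, 0.748, -0.0]
contact_force: [-0.7, -3.8, -0.2]
gripper_width: 0.996
grasp_force: 1.9
```

Emit:
move_arm(rows=[[0.15,0,0,0,0,0,1],[0.15,0,0,0,0,0,1]])

```text
time: 11.3
tool_pos: [0.6022, -0.0942, 0.0209]
tool_rot: [0.0, 0.664, 0.748, -0.0]
contact_force: [-1.1, -3.4, 0.4]
gripper_width: 1.002
grasp_force: 2.0
```

Emit:
move_arm(rows=[[0.15,0,0,0,0,0,1],[0.15,0,0,0,0,0,1]])

```text
time: 11.47
tool_pos: [0.6019, -0.0929, 0.021]
tool_rot: [0.002, 0.663, 0.748, -0.001]
contact_force: [-1.3, -13.7, -0.7]
gripper_width: 0.996
grasp_force: 6.7
```

Emit:
move_arm(rows=[[0.15,0,0,0,0,0,1],[0.15,0,0,0,0,0,1]])

```text
time: 11.63
tool_pos: [0.6015, -0.0925, 0.0211]
tool_rot: [0.003, 0.663, 0.748, -0.003]
contact_force: [-1.3, -23.2, -3.0]
gripper_width: 0.999
grasp_force: 11.0
```

Emit:
move_arm(rows=[[0.15,0,0,0,0,0,1],[0.1,0,0,0,0,0,1]])

```text
time: 11.8
tool_pos: [0.6014, -0.0922, 0.0214]
tool_rot: [0.005, 0.663, 0.748, -0.005]
contact_force: [-1.4, -28.7, -2.3]
gripper_width: 1.001
grasp_force: 14.0
```

Emit:
move_arm(rows=[[-1.0,0,0,0,0,0,1],[-1.0,0,-0.5,0,0,0,1],[0,0,-3.5,0,0,0,1],[0,0,-3.5,0,0,0,1],[0,0,-3.5,0,0,0,1],[0,0,-2,0,0,0,1],[-2.2,0,0,0,0,0,1],[-2.2,0,0,0,0,0,1],[-2.2,0,0,0,0,0,1],[-2.2,0,0,0,0,0,1],[-2.2,0,0,0,0,0,1],[0,0,0,0,0,0,1],[0,0,0,0,0,0,1]])

```text
time: 12.88
tool_pos: [0.6168, -0.215, 0.1509]
tool_rot: [-0.001, 0.664, 0.748, 0.001]
contact_force: [0.5, 0.2, 0.9]
gripper_width: 1.0
grasp_force: 0.0
```

```bash
python3 tab.py
python3 - <<'E'
from h import *
f=manip.grab_frame("scene"); np.savez("pics/sl.npz",**f); im=f["img"][200:300,260:440]
t=np.load("pics/last.npz")["img"][180:310,240:440]
a=cv2.resize(im,(720,400)[:2],interpolation=cv2.INTER_CUBIC)
cv2.imwrite("pics/s3.png",a); cv2.imwrite("pics/t3.png",t)
E
```

```text
tcp [   4.2 -262.3] 0.1509 yaw -1.4526 F [0.5 0.1]
((43.153202056884766, 77.7052001953125), (124.68831634521484, 249.37612915039062), 45.749759674072266) [[-90.0, 120.0], [89.0, -54.0], [176.0, 35.0], [-3.0, 209.0]]
```

View pics/s3.png

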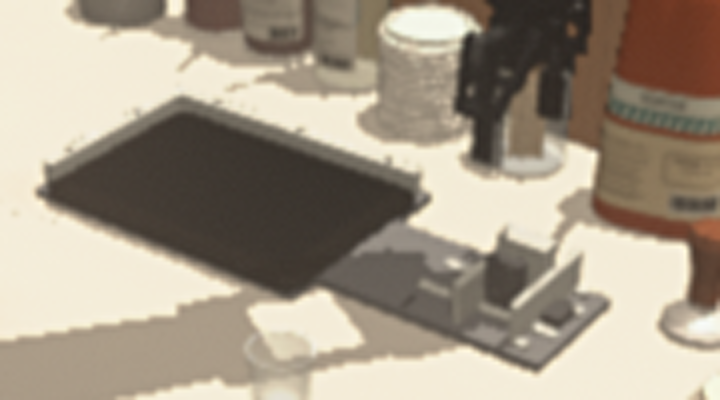

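The scene picture shows the tablet flush against both fences, with its corner at crop (182,108). The leg and cam are unobstructed at (510,280). A quick numeric check follows.

Run:
```python
from h import *
f=np.load("pics/sl.npz");im=f["img"];g=im.max(2)
m=((g<85)*255).astype(np.uint8); m[:,:265]=0; m[:220]=0; m[284:]=0; m[:,366:]=0
m=cv2.morphologyEx(m,cv2.MORPH_OPEN,np.ones((3,3)))
n,l,st,c=cv2.connectedComponentsWithStats(m); i=1+st[1:,4].argmax(); print(st[i])
cn=max(cv2.findContours((l==i).astype(np.uint8),0,1)[0],key=cv2.contourArea)
P=np.array([ray(f,p[0],.018)[:2] for p in cn]).astype(np.float32)
r=cv2.minAreaRect(P*1000); print(r)
# top: visible tablet left edge vs cradle
t=np.load("pics/last.npz")["img"]
for y in(205,212,220,228): print(y,t[y,250:282].max(1).tolist())
for x in(285,295,305): print(x,t[188:206,x].max(1).tolist())
```

```text
[ 273  228   90   45 2251]
((580.6095581054688, 39.006134033203125), (192.16297912597656, 265.10955810546875), 6.761905670166016)
205 [195, 195, 195, 195, 194, 195, 196, 195, 196, 197, 193, 187, 194, 200, 139, 47, 25, 26, 27, 26, 23, 22, 21, 21, 21, 22, 19, 20, 23, 20, 23, 22]
212 [194, 194, 195, 194, 194, 195, 196, 198, 175, 184, 198, 207, 148, 54, 22, 25, 25, 27, 24, 22, 22, 20, 21, 23, 22, 21, 21, 21, 21, 20, 24, 19]
220 [195, 194, 195, 195, 195, 197, 166, 177, 199, 207, 146, 55, 29, 25, 26, 28, 26, 19, 24, 21, 23, 21, 21, 21, 19, 21, 19, 22, 23, 20, 19, 20]
228 [194, 194, 195, 196, 182, 188, 197, 203, 159, 82, 37, 23, 27, 27, 27, 22, 21, 19, 23, 20, 22, 23, 19, 23, 18, 24, 21, 22, 19, 21, 20, 20]
285 [195, 194, 194, 186, 195, 201, 193, 66, 74, 74, 28, 24, 26, 22, 21, 21, 20, 21]
295 [194, 194, 195, 195, 192, 183, 198, 197, 147, 65, 72, 36, 24, 26, 26, 21, 19, 24]
305 [195, 194, 195, 194, 195, 189, 172, 197, 201, 194, 56, 74, 69, 23, 22, 27, 24, 22]
```

View pics/t3.png

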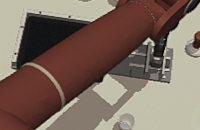

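The tablet's measured yaw is 0.118, matching the cradle, and the gap lines along both fences are uniform, so it is seated. Next I'll drop the half-open fingers into the leg's notches.

Emit:
move_arm(rows=[[-0.8,-0.1,0,0,0,0,0.65],[0,0,2.5,0,0,0,0.65],[0,0,1.5,0,0,0,0.65],[0,0,1,0,0,0,0.65],[0,0,0,0,0,0,0.65],[0,0,0,0,0,0,0.65]])

```text
time: 13.48
tool_pos: [0.616, -0.2223, 0.0996]
tool_rot: [-0.001, 0.663, 0.748, -0.0]
contact_force: [-0.3, 0.1, -0.0]
gripper_width: 0.826
grasp_force: 0.0
```

Run:
```python
from tab import *
st=manip.state(); print(cr(st["tool_pos"]),st["tool_pos"],st["gripper_width"])
f=manip.grab_frame("scene"); im=f["img"][200:310,330:450]
cv2.imwrite("pics/s4.png",cv2.resize(im,None,fx=5,fy=5,interpolation=cv2.INTER_CUBIC))
```

```text
[   2.5 -269.5] [ 0.61595461 -0.22228149  0.09955772] 0.8262802855386757
```

View pics/s4.png

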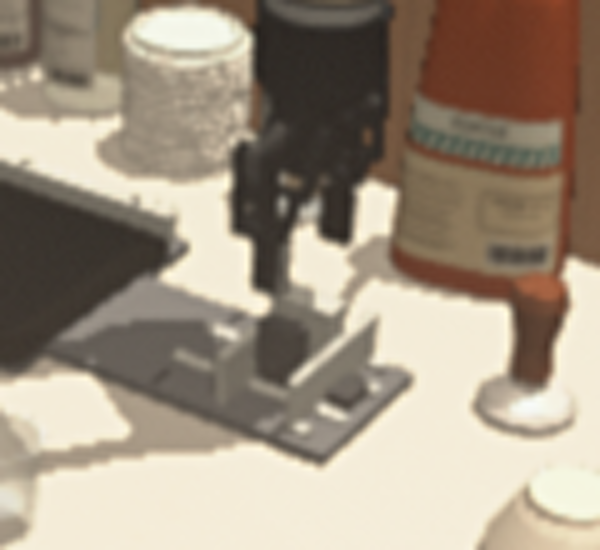

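The picture shows the near finger at about (262,280), hovering just above the notch between the two plates and left of the cam at (283,345). I'll lower it while watching the force.

Emit:
move_arm(rows=[[0,0,1.5,0,0,0,0.65],[0,0,1.5,0,0,0,0.65],[0,0,0.5,0,0,0,0.65],[0,0,0.3,0,0,0,0.65],[0,0,0.3,0,0,0,0.65],[0,0,0.3,0,0,0,0.65],[0,0,0,0,0,0,0.65]])

```text
time: 14.12
tool_pos: [0.6165, -0.2229, 0.0563]
tool_rot: [-0.0, 0.664, 0.748, -0.0]
contact_force: [0.6, 0.0, -0.1]
gripper_width: 0.826
grasp_force: 0.0
```

Emit:
move_arm(rows=[[0,0,0.4,0,0,0,0.65],[0,0,0.4,0,0,0,0.65],[0,0,0.4,0,0,0,0.65],[0,0,0,0,0,0,0.65],[0,0,0,0,0,0,0.65]])

```text
time: 14.53
tool_pos: [0.6163, -0.2228, 0.0443]
tool_rot: [-0.0, 0.664, 0.748, -0.0]
contact_force: [0.1, 1.2, -0.4]
gripper_width: 0.827
grasp_force: 0.0
```

Emit:
move_arm(rows=[[0.2,0,0,0,0,0,0.65],[0.2,0,0,0,0,0,0.65],[0,0,0,0,0,0,0.65]])

```text
time: 14.78
tool_pos: [0.6162, -0.2186, 0.045]
tool_rot: [0.0, 0.663, 0.748, 0.0]
contact_force: [0.0, -0.1, -0.6]
gripper_width: 0.826
grasp_force: 0.0
```

Emit:
move_arm(rows=[[0.1,0,0,0,0,0,0.65],[0,0,0,0,0,0,0.65]])

```text
time: 14.95
tool_pos: [0.6161, -0.2178, 0.0449]
tool_rot: [0.0, 0.664, 0.748, 0.0]
contact_force: [1.1, -1.0, -0.6]
gripper_width: 0.828
grasp_force: 0.0
```

Emit:
move_arm(rows=[[0.1,0,0,0,0,0,0.65],[0,0,0,0,0,0,0.65]])

```text
time: 15.12
tool_pos: [0.6159, -0.2169, 0.0449]
tool_rot: [0.0, 0.664, 0.748, 0.0]
contact_force: [-0.5, 0.7, -0.8]
gripper_width: 0.828
grasp_force: 0.0
```

Emit:
move_arm(rows=[[0.1,0,0,0,0,0,0.65],[0,0,0,0,0,0,0.65]])

```text
time: 15.28
tool_pos: [0.6158, -0.2159, 0.0448]
tool_rot: [0.0, 0.664, 0.748, -0.0]
contact_force: [-0.3, -0.5, 0.1]
gripper_width: 0.825
grasp_force: 0.0
```

Emit:
move_arm(rows=[[0.1,0,0,0,0,0,0.65],[0,0,0,0,0,0,0.65]])

```text
time: 15.45
tool_pos: [0.6158, -0.2157, 0.0449]
tool_rot: [0.001, 0.664, 0.748, -0.0]
contact_force: [-0.2, -3.9, -1.9]
gripper_width: 0.827
grasp_force: 1.7
```

The contact onset is at cradle y of -262.9, as predicted. I'll slide 100 mm.

Emit:
move_arm(rows=[[0.5,0,0,0,0,0,0.65],[0.5,0,0,0,0,0,0.65],[0.5,0,0,0,0,0,0.65],[0.5,0,0,0,0,0,0.65],[0.5,0,0,0,0,0,0.65],[0.5,0,0,0,0,0,0.65],[0.5,0,0,0,0,0,0.65],[0.5,0,0,0,0,0,0.65],[0.5,0,0,0,0,0,0.65],[0.5,0,0,0,0,0,0.65],[0.5,0,0,0,0,0,0.65],[0.5,0,0,0,0,0,0.65],[0.5,0,0,0,0,0,0.65],[0.5,0,0,0,0,0,0.65],[0.5,0,0,0,0,0,0.65],[0.5,0,0,0,0,0,0.65],[0.5,0,0,0,0,0,0.65],[0.5,0,0,0,0,0,0.65],[0.4,0,0,0,0,0,0.65],[0,0,0,0,0,0,0.65]])

```text
time: 17.12
tool_pos: [0.6047, -0.1208, 0.0449]
tool_rot: [0.0, 0.663, 0.748, 0.0]
contact_force: [3.4, -3.6, -1.8]
gripper_width: 0.823
grasp_force: 2.0
```

Run:
```python
from tab import *
st=manip.state(); print(cr(st["tool_pos"]),st["tool_pos"],(M@st["contact_force"][:2]).round(1),st["gripper_width"])
```

```text
[   3.3 -167.4] [ 0.60467379 -0.12077527  0.04489131] [ 2.9 -3.9] 0.8226353570421665
```

Emit:
move_arm(rows=[[0.15,0,0,0,0,0,0.65],[0.15,0,0,0,0,0,0.65],[0.15,0,0,0,0,0,0.65],[0,0,0,0,0,0,0.65],[0,0,0,0,0,0,0.65],[0,0,0,0,0,0,0.65],[0,0,0,0,0,0,0.65],[0,0,0,0,0,0,0.65]])

```text
time: 17.78
tool_pos: [0.6042, -0.1171, 0.0449]
tool_rot: [0.0, 0.664, 0.748, 0.0]
contact_force: [2.2, -4.5, -2.3]
gripper_width: 0.825
grasp_force: 2.2
```

Run:
```python
from tab import *
st=manip.state(); print(cr(st["tool_pos"]),st["tool_pos"],(M@st["contact_force"][:2]).round(1),st["gripper_width"])
# outer plate of leg in the scene view: bright plate displacement against the start, by template match
S=np.load("pics/scene0.npz"); f=manip.grab_frame("scene")
from fit import W
q0=[581.5+2,45,.119]
def reg(F,L):
    p=np.array([proj(F,W(q0,(x,-244+L-51,z))) for x in(-50,-10) for z in(10,46)]); return p
a=reg(S,0); lo=np.floor(a.min(0)).astype(int)-1; hi=np.ceil(a.max(0)).astype(int)+2
t=S["img"][lo[1]:hi[1],lo[0]:hi[0]]
r=cv2.matchTemplate(f["img"],t,cv2.TM_CCOEFF_NORMED); b=reg(f,100)
e=lo+(b-a).mean(0); x,y=e.round().astype(int); w=r[y-5:y+6,x-5:x+6]; j=np.unravel_index(w.argmax(),w.shape)
print("pred",e.round(1),"found",x-5+j[1],y-5+j[0],w.max().round(2)); print("px per 4mm",((reg(f,104)-reg(f,100)).mean(0)).round(2))
```

```text
[   3.3 -163.7] [ 0.60424032 -0.1171254   0.04492873] [ 1.7 -4.7] 0.8246061033328957
[5.776195e+02 4.496240e+01 1.289000e-01] [-2.5 -1.5  1.  -3.6 -1.2  1.6  0.6  0.7  0.5  0.1]
[5.817652e+02 4.208830e+01 1.156000e-01] [-0.1 -3.8 -1.7 -0.7  0.   0.7  1.3 -0. ]
[5.801539e+02 4.357790e+01 1.218000e-01] [-1.4 -2.3  1.9 -3.9 -0.6  0.6  1.3  0.8  1.   0.1 -1.  -3.7 -2.5 -0.5
 -0.3  0.5  0.8 -0.3]
no fence
[5.817365e+02 4.481260e+01 1.201000e-01] [-0.9 -0.   1.   0.4  0.6 -0.3 -0.7 -0.1]
[5.848553e+02 4.316000e+01 1.086000e-01] [-1.1 -1.3 -0.1  0.4  1.4 -0.2]
[5.820925e+02 4.420580e+01 1.189000e-01] [-0.7 -0.2  1.3  0.4  0.8 -0.2 -0.5 -0.1 -2.1 -0.8 -0.3  0.2  0.9 -0.5]
pred [356.8 257. ] found 357 257 0.96
px per 4mm [-1.12 -0.42]
```

The joint estimate is about 99.3 mm, and the template match in the image agrees to within a pixel. I'll nudge by half a millimetre, hold, then squeeze.

Emit:
move_arm(rows=[[0.05,0,0,0,0,0,0.65],[0,0,0,0,0,0,0.65],[0,0,0,0,0,0,0.65],[0,0,0,0,0,0,0.65],[0,0,0,0,0,0,0.65],[0,0,0,0,0,0,0.65]])

```text
time: 18.33
tool_pos: [0.6042, -0.1169, 0.045]
tool_rot: [0.001, 0.664, 0.748, 0.0]
contact_force: [2.9, -4.1, -3.5]
gripper_width: 0.829
grasp_force: 2.5
```

Emit:
move_arm(rows=[[0,0,0,0,0,0,0.4],[0,0,0,0,0,0,0.2],[0,0,0,0,0,0,0.0],[0,0,0,0,0,0,-0.2],[0,0,0,0,0,0,-0.4],[0,0,0,0,0,0,-0.6],[0,0,0,0,0,0,-1],[0,0,0,0,0,0,-1],[0,0,0,0,0,0,-1],[0,0,0,0,0,0,-1],[0,0,0,0,0,0,-1],[0,0,0,0,0,0,-1]])

```text
time: 19.33
tool_pos: [0.6031, -0.1172, 0.0459]
tool_rot: [-0.001, 0.664, 0.748, -0.001]
contact_force: [-4.6, -4.1, 9.5]
gripper_width: 0.39
grasp_force: 64.2
```

Run:
```python
from tab import *
st=manip.state(); print(cr(st["tool_pos"]),st["tool_pos"],st["contact_force"].round(1),st["gripper_width"]*85,st["grasp_force"])
S=np.load("pics/scene0.npz"); f=manip.grab_frame("scene")
W=lambda p:np.append(q[:2]+[.002,0]+M.T@np.array(p[:2])/1000,p[2]/1000)
reg=lambda F,L:np.array([proj(F,W((x,-244+L-51,z))) for x in(-50,-10) for z in(10,46)])
a=reg(S,0); lo=np.floor(a.min(0)).astype(int)-1; hi=np.ceil(a.max(0)).astype(int)+2
r=cv2.matchTemplate(f["img"],S["img"][lo[1]:hi[1],lo[0]:hi[0]],cv2.TM_CCOEFF_NORMED)
e=lo+(reg(f,100)-a).mean(0); x,y=e.round().astype(int); w=r[y-5:y+6,x-5:x+6]; j=np.unravel_index(w.argmax(),w.shape)
print("pred",e.round(1),"found",x-5+j[1],y-5+j[0],w.max().round(2))
```

```text
[   2.2 -163.6] [ 0.60309757 -0.1171786   0.0458641 ] [-4.6 -4.1  9.5] 33.116250064843506 64.24597352743149
pred [356.8 257. ] found 357 257 0.92
```

The opening is 33 mm, which matches the closed lever. Grip force is 64 N and the leg is still at the mark, so I'm handing in.

```bash
python3 -c "
from plant import manip; print(manip.job_done())"
```

```text
the job is handed in; nothing more can be done
None
```

I pushed the tablet flush into the fence corner, held the leg at its length mark (about 99 mm by the arm's measured travel, within the 96–104 mm window), squeezed the cam lever closed there, and handed the job in still gripping the leg at 64 N; no verdict came back.

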